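Start and screw home the locking cap of a die holder

TASK

Pick up the red-knobbed locking cap and set it upright on the threaded neck of the dark steel die holder, its white mark in line with the holder's white mark. Pressing lightly, turn it backward (anticlockwise from above) until you feel it drop a step into the thread, then turn it forward (clockwise) only until it is fully home and goes down no farther, and let go. Never force the thread (keep well under 60 N of contact between cap and holder), and leave the die, medal and punch where they lie.

Things in the scene. Friction and masses are not known exactly. Their poses are not given: they have to be found in the camera images.
- cap_knob (a point): Centre (on the axis, half-way up) of the round red knob, 40 mm in diameter and 44 mm tall, of the loose locking cap (280 g), gripped from above. It stands on an aluminium cap 66 mm in diameter, 22 mm tall, hollow below: this point is 44 mm above the cap's lower rim, 22 mm below the knob's top. z up the axis, -x towards the white mark. Starts upright on the table, left or right.
- cap_mark (a point): Point on the white mark on the cap's shoulder, 30 mm from its axis on its -x side, 22 mm above its lower rim.
- cap_rim (a point): Centre of the cap's lower rim, on its axis. Inside the rim (58 mm bore) are three lugs 120 deg apart, one of them under the white mark: undersides 1 mm above the rim, 3 mm high, 5 mm wide, leaving an opening of 42 mm between their inner faces.
- holder_top (a point): Centre of the top face of the fixed dark steel die holder, a drum 110 mm in diameter and 40 mm high. z up its axis, -x towards its white mark. Knob centre above this point: 55 to 60 mm with the lugs on the ridges, about 52.5 mm after the drop, 49.9 mm fully home.
- holder_mark (a point): Point on the white mark on the drum's top face, 44 mm from its axis on its -x side. With the marks in line to about 8 deg the cap's lugs come down on top of the thread ridges, not in the gaps.
- neck_top (a point): Top of the neck on the holder's axis, 23 mm above the drum's top face: a steel pilot 40 mm in diameter (1 mm clearance all round inside the cap's lugs) with a 3 mm chamfer. Round it, out to 55 mm diameter, is a right-hand three-start thread with brass ridges that climb anticlockwise 0.052 mm per degree.
- ridge_level (a point): Point on the holder's axis level with the ridges' upper ends, 16 mm above the drum. From marks in line, 18 to 62 deg anticlockwise (differs each time, hidden from the marks) bring the lugs off the ridge ends: the cap, if pressed or free, drops about 7 mm; 8 deg farther they ride up over a tooth to the next ridge. Turned clockwise while on a ridge, they jam against that tooth.
- groove_level (a point): Point on the holder's axis level with the groove below the ridges, 8 mm above the drum. After the drop, turning clockwise takes the lugs under the ridges and lowers the cap 0.052 mm per degree (1.2 mm of vertical play); after 50 to 60 deg (pressed lightly) its ceiling rests on the pilot: fully home. 20 deg more only clamp it ever harder. It does not spring back when let go.
- die_mid (a point): Centre of a loose dark steel die, a disc 48 mm in diameter and 32 mm high, standing on the table between the two places. Leave alone.
- medal_mid (a point): Centre of a loose brass medal blank 38 mm in diameter and 6 mm thick. Leave alone.
- punch_mid (a point): Centre of a loose steel punch block 40 x 26 x 30 mm. Leave alone.
Mind the look-alikes: they are no part of the job. What is meant by the part that bears cap_knob is not blue or orange, and is the smaller of those in its own colour.

How it is judged:
On the way, in this order (a step that is already met when the one before it is completed fails the run):
1. the cap rests upright on top of the thread ridges, on the holder's axis, its mark in line with the holder's (within about 10 deg) (horizontal distance between cap_knob and holder_top below 0.003 m and angle between cap_knob's own z axis and vertical below 0.07 rad and z of cap_knob in the frame of holder_top between 0.0546 and 0.0615 m and y of cap_mark in the frame of holder_top between -0.0055 and 0.0055 m and x of cap_mark in the frame of holder_top below 0 m), for 0.2 s.
2. turned backward, the cap has dropped a step into the thread starts, still upright on the axis (horizontal distance between cap_knob and holder_top below 0.003 m and angle between cap_knob's own z axis and vertical below 0.07 rad and z of cap_knob in the frame of holder_top between 0.051 and 0.0543 m and y of cap_mark in the frame of holder_top below -0.006 m), for 0.1 s.
At the end, for the whole second after the job is handed in: The cap is screwed fully home on the neck: knob centre less than 51 mm above the drum's top face (49.9 when fully home), within 3 mm of the axis, upright within 4 deg, at rest and let go; die, medal and punch not moved by more than 15 mm, and the thread never forced beyond 60 N (horizontal distance between cap_knob and holder_top below 0.003 m and angle between cap_knob's own z axis and vertical below 0.07 rad and z of cap_knob in the frame of holder_top below 0.051 m and linear speed of cap below 0.01 m/s and angular speed of cap below 0.1 rad/s and contact force between cap and the fingers below 0.1 N); the robot touches nothing.
It fails at once if cap and holder forced against each other with more than 60 N of contact force (contact force between cap and holder above 60 N).
It fails at once if die, medal or punch moved by more than 15 mm (distance of any of die_mid, medal_mid, punch_mid from where it was at the start of the episode above 0.015 m).
It also fails if it takes over 64 s, if anything falls off the work surface, if the arm or the gripper's body presses on something with over 40 N, if the wrist force passes 120 N, or if a joint passes its speed limit or range.

ROBOT

A 6-joint arm with a two-finger parallel gripper is mounted at the origin on the work surface. World frame = base frame: x ahead of the robot, y to its left, z up, the work surface at z = 0. Lengths are in m, angles in rad, forces in N, time in s.
With the tool pointing down it reaches from about 0.3 to 0.75 m from the base axis. Payload 8.5 kg.
Tool frame: the origin (TCP) lies at the very end of the fingers, on their centre line; the grasp point (between the pads) lies 19 mm behind it; z points along the fingers, y is the line along which they close (so a half turn about z gives the same grasp; the last joint's range is limited). The gripper opens to 85 mm and grips with 20 to 120 N. Pads are 22 mm wide; open, the fingers measure 114 mm over their backs; the gripper's body (76 mm by 85 mm) begins 54 mm behind the grasp point. The pads swing forward as they close: fully open they stand 13 mm farther back than shut.
Start: joints at [1.008, 0.381, 1.297, -0, 1.464, -0.215], TCP at [0.187, 0.517, 0.208] pointing down, gripper open.
Joint ranges: [-3.11, 3.11], [-0.89, 2.33], [0.22, 2.48], [-1.42, 4.56], [0.17, 2.85], [-2.88, 2.88]. Speed limits (rad/s): [2.39, 2.39, 3.14, 3.14, 3.14, 3.14].

INTERFACE

Orientations are given as a unit quaternion [w, x, y, z].
In Python, from rig import sensors, optics, job_done gives the robot as it stands.
- The arm moves only by the tool arm_command, never from a script. Its argument "deltas" is a list of rows, each a list of 3 entries, a list of its own where there are three numbers: the opening, from -1 (shut) to 1 (fully open), then the shift along the tool's x, y, z normalised to -1 to 1, where 1 is 25 mm, then the turn, a rotation vector about the tool's x, y, z normalised to -1 to 1, where 1 is 5 degrees. In form: [[claw, [dx, dy, dz], [wx, wy, wz]], ...]. A call has 1 to 20 rows; each row shifts and turns the commanded pose from where the row before left it, along the tool's axes as they then stand; what a row does not reach is not made up. A row lasts 1/12 s, in which the tool goes at most 41.7 mm and 7.16 degrees, less where a joint would pass 70% of its speed; a pose out of reach is approached as far as the arm can. A call with a number of a shift or a turn outside -1 to 1 is refused whole. A call with a gripper value outside its range is refused whole. The fingers move at their own pace and stop on an object; "newtons" is the grip in N (left out, the last holds). Time passes only in rows, so rows that do not move let the fingers close. It gives the time, the measured TCP pose, the force, the opening and the grip force at its end, in the units of the state.
- sensors.state(): the state, without advancing time (a new reading comes with each control period).
- optics.get_image(name): name is "side" or "top" or "wrist"; returns the picture (420x560x3 uint8, blue, green, red); there is no depth.
- optics.camera_model(name): a dict with "K" (3x3 intrinsics, pixels), "origin" and "rotation" of the camera in the world. Camera axes: x right, y down, z forward; pixel columns grow to the right and rows downward; lengths in m; the calibration is good to about 2 mm. The wrist camera is an equidistant fisheye: a pixel r from the principal point sees the ray r / f radians off the axis. A picture is of the moment at which its call begins: read the wrist's pose just before it. camera_model takes no time and is no camera call; for the wrist camera it gives the pose at the moment of the call.
- job_done(): hands the job in; it is judged then, once.
The state is a dict: "clock": time; "joint_pos": joint angles; "joint_velocities": joint speeds; "joint_torque": joint torques, N m; "tool_pos": TCP position; "tcp_rot": TCP orientation; "contact_force": force on the tool from outside, world axes, zero at the start; "ft_torque": the same for the moment, N m; "gripper_width": finger opening in m; "gripper_force": force on a finger pad.
Only numpy, scipy, OpenCV 4.12 (cv2) and the standard library are available. Lean on these libraries where they do the work, as an engineer would, in place of code of your own. Each camera call takes 0.05 s, during which the arm holds its last target. There are 200 camera calls.

## Working session

There is one attempt and no reset: what is moved stays moved. The work goes in short steps, Python scripts to look and compute and a tool call to move; the robot and the scene stay as the last step left them, time stands still between calls to the robot, and variables do not carry over. Pictures are saved under pics/ and viewed, at most 10 in all, crops included, and the job is handed in when it is done.

Besides the shell and the picture viewer there is one more tool, called after "Request:" by a JSON object that holds its "fn" and its "kwargs". arm_command: Moves the arm, as the interface text tells. Scaled input: -1 to 1 covers 25 mm each way for a shift and 5 degrees each way for a turn. Its arguments: {"type":"object","properties":{"deltas":{"type":"array"},"newtons":{"type":"number"}},"required":["deltas"]}

```bash
mkdir -p pics; python3 - <<'E'
from rig import sensors, optics
import cv2,numpy as np
s=sensors.state();print(s['clock'],s['tool_pos'],s['tcp_rot'],s['contact_force'],s['gripper_width'])
for n in('top','side'):
    cv2.imwrite(f'pics/{n}0.png',optics.get_image(n))
    m=optics.camera_model(n);print(n,np.round(m['K'],1).tolist(),np.round(m['origin'],3),np.round(m['rotation'],3).tolist())
E
```

```text
0.0 [0.18728237 0.51678889 0.20690119] [-2.68215524e-04  1.73016239e-01  9.84918705e-01 -6.73504077e-04] [ 0.79843121 -0.05746495  0.76753584] 0.085030116569356
top [[480.2, 0.0, 269.9], [0.0, 480.2, 211.7], [0.0, 0.0, 1.0]] [0.365 0.02  0.914] [-0.077, 0.719, -0.686, 0.077]
side [[430.5, 0.0, 278.2], [0.0, 430.5, 206.6], [0.0, 0.0, 1.0]] [0.299 0.485 0.599] [0.081, -0.213, 0.899, -0.375]
```

View pics/top0.png

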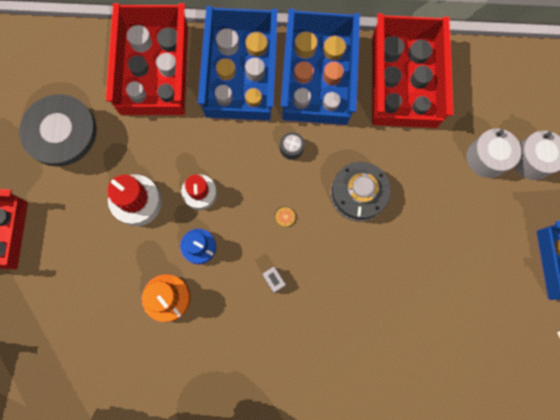

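View pics/side0.png

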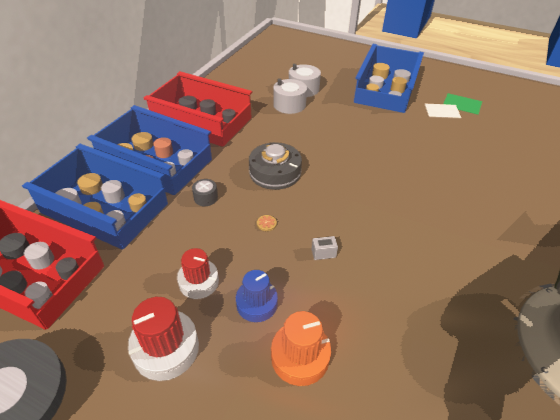

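```bash
cat > h.py <<'E'
import numpy as np,cv2
from scipy.spatial.transform import Rotation as R
from rig import sensors,optics
def cam(n):
    m=optics.camera_model(n);q=np.array(m['rotation'])
    r=q if q.shape==(3,3) else R.from_quat(np.r_[q[1:],q[0]]).as_matrix()
    return np.array(m['K']),np.array(m['origin']),r
def proj(n,P):
    K,o,r=cam(n);p=(np.atleast_2d(P)-o)@r@K.T;return p[:,:2]/p[:,2:]
def back(n,uv,z):
    K,o,r=cam(n);d=r@np.linalg.inv(K)@np.r_[uv,1];return o+d*(z-o[2])/d[2]
def circ(c,z,rad):
    a=np.linspace(0,2*np.pi,60);return np.c_[c[0]+rad*np.cos(a),c[1]+rad*np.sin(a),0*a+z]
E
python3 - <<'E'
from h import *
print('cap',back('top',(196,186),.066),'holder neck',back('top',(363,187),.063),'drum',back('top',(361,190.5),.04))
t=cv2.imread('pics/top0.png');s=cv2.imread('pics/side0.png')
f=lambda im,x,y:cv2.resize(im[y:y+75,x:x+100],(400,300),interpolation=cv2.INTER_CUBIC)
cv2.imwrite('pics/c.png',np.vstack([np.hstack([f(t,150,150),f(t,310,150)]),np.hstack([f(s,150,235),f(s,225,125)])]))
E
```

```text
cap [0.5941218  0.16240592 0.066     ] holder neck [ 0.60756967 -0.14358502  0.063     ] drum [ 0.60711149 -0.14426765  0.04      ]
```

View pics/c.png

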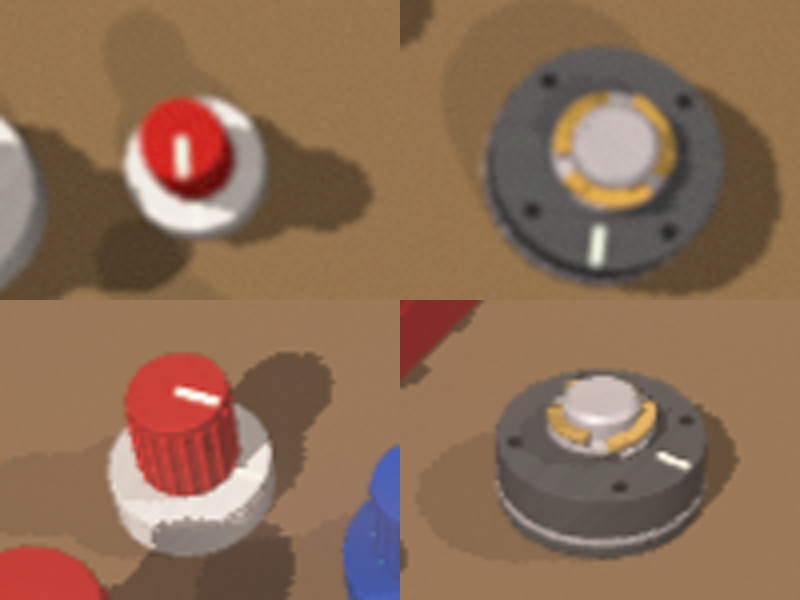

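```bash
python3 - <<'E'
from h import *
t=cv2.imread('pics/top0.png').astype(int);s=cv2.imread('pics/side0.png').astype(int)
def P(x,y,ox,oy): return (ox+(x+.5)/4-.5, oy+(y+.5)/4-.5)
def mk(n,c,a,b,z):
    c,a,b=[back(n,p,z) for p in(c,a,b)];print(n,c[:2].round(4),'mark dir from line',np.degrees(np.arctan2(*(b-a)[[1,0]])).round(1),'from centre',np.degrees(np.arctan2(*(b-c)[[1,0]])).round(1),'r',np.linalg.norm(a-c).round(4),np.linalg.norm(b-c).round(4))
T=lambda x,y:P(x,y,150,150);H=lambda x,y:P(x-400,y,310,150)
mk('top',T(181,141),T(181,137),T(183,177),.066)
mk('top',H(605,158),H(600,227),H(596,264),.040)
S=lambda x,y:P(x,y-300,150,235);G=lambda x,y:P(x-400,y-300,225,125)
mk('side',S(178,392),S(176,391),S(217,402),.066)
mk('side',G(602,428),G(658,455),G(689,466),.040)
# neck top
print(back('top',H(613,146),.063),back('side',G(601,392),.063))
# moments of red
for n,im,box in(('top',t,(178,170,215,205)),('side',s,(175,245,215,286))):
    x0,y0,x1,y1=box;c=im[y0:y1,x0:x1];m=((c[...,2]>1.8*c[...,1])&(c[...,2]>(150 if n=='top' else 0)))
    ys,xs=np.nonzero(m);print(n,xs.min()+x0,xs.max()+x0,ys.min()+y0,ys.max()+y0)
s=sensors.state();q=s['tcp_rot'];print(R.from_quat(np.r_[q[1:],q[0]]).as_matrix().round(3))
K,o,r=cam('wrist');print('wrist',K,o,r.round(3))
E
```

```text
top [0.5962 0.1646] mark dir from line -172.7 from centre -172.4 r 0.0019 0.0171
top [ 0.6098 -0.144 ] mark dir from line 174.4 from centre 175.6 r 0.0336 0.0515
side [0.5967 0.1639] mark dir from line -171.1 from centre -170.4 r 0.001 0.0165
side [ 0.6122 -0.1497] mark dir from line 177.6 from centre 172.1 r 0.036 0.0536
[ 0.60922674 -0.14334795  0.063     ] [ 0.61299814 -0.14972432  0.063     ]
top 185 205 174 195
side 181 209 248 283
[[-0.94   0.341 -0.001]
 [ 0.341  0.94  -0.001]
 [ 0.    -0.001 -1.   ]]
wrist [[325.1922621    0.         275.62048249]
 [  0.         325.1922621  213.6574991 ]
 [  0.           0.           1.        ]] [0.11093892 0.54440084 0.37422851] [[ 0.34   0.892  0.299]
 [ 0.94  -0.323 -0.109]
 [-0.001  0.318 -0.948]]
```

Request:
{"fn": "arm_command", "kwargs": {"deltas": [[1,[-1,-0.38,0],[0,0,0]],[1,[-1,-0.38,0],[0,0,0]],[1,[-1,-0.38,0],[0,0,0]],[1,[-1,-0.38,0],[0,0,0]],[1,[-1,-0.38,0],[0,0,0]],[1,[-1,-0.38,0],[0,0,0]],[1,[-1,-0.38,0],[0,0,0]],[1,[-1,-0.38,0],[0,0,0]],[1,[-1,-0.38,0],[0,0,0]],[1,[-1,-0.38,0],[0,0,0]],[1,[-1,-0.38,0],[0,0,0]],[1,[-1,-0.38,0],[0,0,0]],[1,[-1,-0.38,0],[0,0,0]],[1,[-1,-0.38,0],[0,0,0]],[1,[-1,-0.38,0],[0,0,0]],[1,[-1,-0.38,0],[0,0,0]],[1,[-1,-0.38,0],[0,0,0]],[1,[-1,-0.38,0],[0,0,0]],[1,[-1,-0.38,0],[0,0,0]],[1,[-1,-0.38,0],[0,0,0]]]}}

```text
clock: 1.77
tool_pos: [0.5935, 0.167, 0.2071]
tcp_rot: [-0.0, 0.173, 0.985, -0.0]
contact_force: [-0.0, 0.4, -0.1]
gripper_width: 0.0854
gripper_force: 0.0
```

Request:
{"fn": "arm_command", "kwargs": {"deltas": [[1,[-0.2,-0.08,0],[0,0,0]],[1,[0,0,0.3],[0,0,1]],[1,[0,0,0.3],[0,0,1]],[1,[0,0,0.3],[0,0,1]],[1,[0,0,0.3],[0,0,1]],[1,[0,0,0],[0,0,0]],[1,[0,0,0],[0,0,0]]]}}

```text
clock: 2.35
tool_pos: [0.5963, 0.1647, 0.1773]
tcp_rot: [-0.001, 0.34, 0.94, -0.0]
contact_force: [-0.1, 0.2, 0.4]
gripper_width: 0.0856
gripper_force: 0.0
```

```bash
cat >> h.py <<'E'
def wproj(P):
    K,o,r=cam('wrist');p=(np.atleast_2d(P)-o)@r;n=np.linalg.norm(p[:,:2],axis=1)
    th=np.arctan2(n,p[:,2]);return K[:2,2]+K[0,0]*(th/n)[:,None]*p[:,:2]
def wback(uv,z):
    K,o,r=cam('wrist');d=(np.array(uv)-K[:2,2])/K[0,0];th=np.linalg.norm(d)
    v=r@np.r_[d/th*np.sin(th),np.cos(th)];return o+v*(z-o[2])/v[2]
E
python3 - <<'E'
from h import *
s=sensors.state();q=s['tcp_rot'];print(s['clock'],s['tool_pos'],s['joint_pos'],s['contact_force']);print(R.from_quat(np.r_[q[1:],q[0]]).as_matrix().round(3))
im=optics.get_image('wrist');cv2.imwrite('pics/w1raw.png',im)
for z,rd in((.066,.02),(.022,.033),(0,.033)):
    cv2.polylines(im,[wproj(circ((.5965,.164),z,rd)).round().astype(int)],True,(0,255,0),1)
cv2.imwrite('pics/w1.png',im)
E
```

```text
2.35 [0.59630496 0.16473379 0.17727186] [ 7.84041169e-02  5.23674759e-01  1.14459358e+00  8.15767662e-05
  1.47446482e+00 -7.98397411e-01] [-0.0509585   0.18820292  0.36920439]
[[-0.769  0.64  -0.001]
 [ 0.64   0.769 -0.   ]
 [ 0.001 -0.001 -1.   ]]
```

View pics/w1.png

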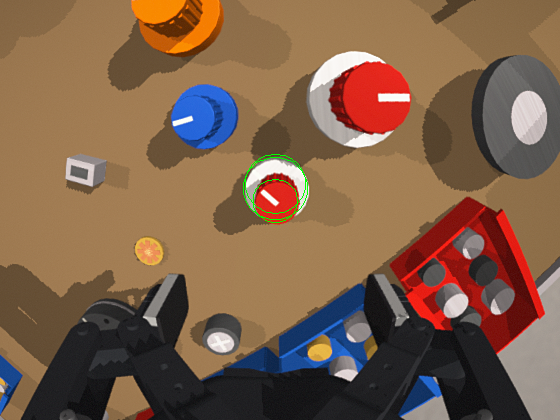

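Request:
{"fn": "arm_command", "kwargs": {"deltas": [[1,[0,0,1],[0,0,0]],[1,[0,0,1],[0,0,0]],[1,[0,0,1],[0,0,0]],[1,[0,0,1],[0,0,0]],[1,[0,0,1],[0,0,0]],[1,[0,0,0.5],[0,0,0]],[1,[0,0,0.4],[0,0,0]],[1,[0,0,0],[0,0,0]],[1,[0,0,0],[0,0,0]]]}}

```text
clock: 3.15
tool_pos: [0.5972, 0.1645, 0.0306]
tcp_rot: [0.0, 0.341, 0.94, 0.0]
contact_force: [-0.0, 0.2, 0.1]
gripper_width: 0.0853
gripper_force: 0.0
```

Request:
{"fn": "arm_command", "kwargs": {"deltas": [[-1,[0,0,0],[0,0,0]],[-1,[0,0,0],[0,0,0]],[-1,[0,0,0],[0,0,0]],[-1,[0,0,0],[0,0,0]],[-1,[0,0,0],[0,0,0]],[-1,[0,0,0],[0,0,0]],[-1,[0,0,0],[0,0,0]],[-1,[0,0,0],[0,0,0]],[-1,[0,0,0],[0,0,0]],[-1,[0,0,0],[0,0,0]]], "newtons": 40}}

```text
clock: 3.98
tool_pos: [0.5973, 0.1646, 0.031]
tcp_rot: [0.001, 0.341, 0.94, 0.0]
contact_force: [-0.1, 0.8, 5.8]
gripper_width: 0.0383
gripper_force: 39.7
```

Request:
{"fn": "arm_command", "kwargs": {"deltas": [[-1,[0,0,-0.4],[0,0,0]],[-1,[0,0,-0.8],[0,0,0]],[-1,[0,0,-1],[0,0,0]],[-1,[0,0,-1],[0,0,0]],[-1,[0,0,-1],[0,0,0]],[-1,[0,0,-0.6],[0,0,0]],[-1,[-0.42,-0.46,0],[0,0,0]],[-1,[-0.84,-0.92,0],[0,0,0]],[-1,[-0.84,-0.92,0],[0,0,0]],[-1,[-0.84,-0.92,0],[0,0,0]],[-1,[-0.84,-0.92,0],[0,0,0]],[-1,[-0.84,-0.92,0],[0,0,0]],[-1,[-0.84,-0.92,0],[0,0,0]],[-1,[-0.84,-0.92,0],[0,0,0]],[-1,[-0.84,-0.92,0],[0,0,0]],[-1,[-0.84,-0.92,0],[0,0,0]],[-1,[-0.42,-0.46,0],[0,0,0.76]],[-1,[0,0,0],[0,0,1]],[-1,[0,0,0],[0,0,1]],[-1,[0,0,0],[0,0,0]]]}}

```text
clock: 5.65
tool_pos: [0.6097, -0.147, 0.1498]
tcp_rot: [-0.001, 0.454, 0.891, -0.0]
contact_force: [-0.6, 0.9, -4.0]
gripper_width: 0.038
gripper_force: 41.1
```

Request:
{"fn": "arm_command", "kwargs": {"deltas": [[-1,[0,0,0],[0,0,0]],[-1,[0,0,0],[0,0,0]]]}}

```text
clock: 5.82
tool_pos: [0.61, -0.1464, 0.15]
tcp_rot: [-0.0, 0.451, 0.893, -0.0]
contact_force: [-0.4, 0.4, -2.3]
gripper_width: 0.0384
gripper_force: 41.1
```

```bash
python3 - <<'E'
from h import *
s=sensors.state();q=s['tcp_rot'];p=s['tool_pos'];print(s['clock'],p,s['joint_pos'],s['contact_force']);print(R.from_quat(np.r_[q[1:],q[0]]).as_matrix().round(3))
im=optics.get_image('wrist');cv2.imwrite('pics/w2raw.png',im)
a=cv2.resize(im[120:330,170:390],(550,525),interpolation=cv2.INTER_CUBIC)
t=optics.get_image('top');cv2.imwrite('pics/t2raw.png',t)
s=optics.get_image('side');cv2.imwrite('pics/s2raw.png',s)
u=proj('top',[[.611,-.147,.08]])[0].astype(int);v=proj('side',[[.611,-.147,.08]])[0].astype(int)
f=lambda im,u:cv2.resize(im[u[1]-66:u[1]+66,u[0]-63:u[0]+62],(250,262),interpolation=cv2.INTER_CUBIC)
print(u-[63,66],v-[63,66])
cv2.imwrite('pics/m2.png',np.hstack([a,np.vstack([f(t,u),f(s,v)])[:525]]))
E
```

```text
5.8167 [ 0.61003388 -0.14643591  0.15000207] [-4.23964669e-01  5.59076464e-01  1.16128446e+00 -6.15159905e-05
  1.42176709e+00 -1.05985325e+00] [-0.37085626  0.40702228 -2.34476638]
[[-0.594  0.805 -0.001]
 [ 0.805  0.594  0.   ]
 [ 0.    -0.    -1.   ]]
[303 116] [212  75]Traceback (most recent call last):
  File "<stdin>", line 10, in <module>
    return _nx.concatenate(arrs, 1, dtype=dtype, casting=casting)
           ~~~~~~~~~~~~~~~^^^^^^^^^^^^^^^^^^^^^^^^^^^^^^^^^^^^^^^
ValueError: all the input array dimensions except for the concatenation axis must match exactly, but along dimension 0, the array at index 0 has size 525 and the array at index 1 has size 524
```

```bash
python3 - <<'E'
from h import *
im=cv2.imread('pics/w2raw.png');t=cv2.imread('pics/t2raw.png');s=cv2.imread('pics/s2raw.png')
a=cv2.resize(im[120:330,170:390],(550,524),interpolation=cv2.INTER_CUBIC)
f=lambda im,u:cv2.resize(im[u[1]:u[1]+132,u[0]:u[0]+125],(250,262),interpolation=cv2.INTER_CUBIC)
cv2.imwrite('pics/m2.png',np.hstack([a,np.vstack([f(t,(303,116)),f(s,(212,75))])]))
E
```

```text
(no output)
```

View pics/m2.png

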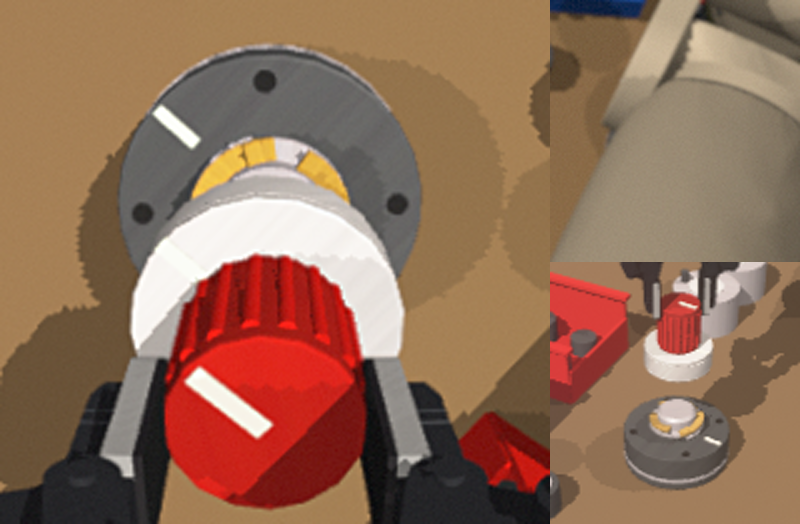

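```bash
python3 - <<'E'
from h import *
from scipy.optimize import least_squares
im=cv2.imread('pics/w2raw.png');g=cv2.GaussianBlur(im.astype(np.float32),(0,0),.7)
U=lambda x,y:(170+(x+.5)/2.5-.5,120+(y+.5)/2.495-.5)
s=sensors.state();q=s['tcp_rot'];M=R.from_quat(np.r_[q[1:],q[0]]).as_matrix();tp=s['tool_pos']
def arc(c0,z,r0,rs,angs,ch=lambda p:p.mean()):
    pts=[]
    for a in angs:
        P=np.array([[c0[0]+r*np.cos(a),c0[1]+r*np.sin(a),z] for r in rs]);uv=wproj(P).astype(np.float32)
        v=cv2.remap(g,uv[:,0].reshape(1,-1),uv[:,1].reshape(1,-1),cv2.INTER_LINEAR)[0]
        d=np.linalg.norm(v[2:]-v[:-2],axis=1);i=d.argmax()+1;pts.append(P[i,:2])
    return np.array(pts)
def fit(pts,r=None):
    f=lambda x:np.linalg.norm(pts-x[:2],axis=1)-(x[2] if r is None else r)
    o=least_squares(f,[*pts.mean(0),r or .03],loss='soft_l1',f_scale=.0007);return o.x,np.abs(f(o.x)).round(4)
mk=wback(U(177.5,128.5),.04);a=wback(U(197,147),.04);b=wback(U(158,110),.04)
print('holder mark',mk,'dir',np.degrees(np.arctan2(*(b-a)[[1,0]])),'len',np.linalg.norm(a-b))
m=np.arctan2(mk[1]+.147,mk[0]-.611);print('centre from mark',mk[:2]+.044*(a-b)[:2]/np.linalg.norm(a-b))
# pixel angles visible: test which world angles give image left/right/top
for deg in range(0,360,30):
    A=np.radians(deg);w=wproj([[.611+.055*np.cos(A),-.147+.055*np.sin(A),.04]])[0];print(deg,((w-[170,120])*2.5).round(),end=' ')
print()
c=np.array([.611,-.147])
angs=[A for A in np.radians(range(0,360,4)) if (lambda w:w[1]<245)(((wproj([[c[0]+.055*np.cos(A),c[1]+.055*np.sin(A),.04]])[0])-[170,120])*2.5)]
for _ in range(3):
    p=arc(c,.04,.055,np.arange(.051,.0592,.0004),angs);x,res=fit(p,.055);c=x[:2]
y,_=fit(p);print('drum fixed r',x,'free',y,np.median(res),res.max())
# knob top
z=tp[2]+.013+.022
c=np.array(tp[:2])
angs=[A for A in np.radians(range(0,360,4)) if (lambda w:w[1]>430)(((wproj([[c[0]+.02*np.cos(A),c[1]+.02*np.sin(A),z]])[0])-[170,120])*2.5)]
for _ in range(3):
    p=arc(c,z,.02,np.arange(.0165,.0235,.0003),angs);x,res=fit(p,.02);c=x[:2]
y,_=fit(p);print('knob',len(angs),x,'free',y,np.median(res),'rel tool xy',(M.T@np.r_[c-tp[:2],0])[:2])
a=wback(U(265,431),z);b=wback(U(192,375),z);print('knob mark dir',np.degrees(np.arctan2(*(b-a)[[1,0]])),'off axis',a[:2],b[:2])
z2=tp[2]-.009
a=wback(U(203,281),z2);b=wback(U(165,243),z2);print('cap mark',np.degrees(np.arctan2(*(b-a)[[1,0]])),a[:2],b[:2])
E
```

```text
holder mark [ 0.56980757 -0.1425083   0.04      ] dir 171.4519874525101 len 0.0188447895919621
centre from mark [ 0.6133188  -0.14904838]
0 [384. 290.] 30 [415. 222.] 60 [408. 145.] 90 [359.  82.] 120 [282.  51.] 150 [200.  64.] 180 [137. 116.] 210 [112. 189.] 240 [127. 263.] 270 [178. 318.] 300 [248. 344.] 330 [323. 333.] 
drum fixed r [ 0.61205721 -0.14588504  0.055     ] free [ 0.61164869 -0.14524765  0.05433638] 0.0004 0.0028
knob 41 [ 0.6112581 -0.1475035  0.02     ] free [ 0.61134186 -0.14761353  0.0198864 ] 0.0002 rel tool xy [-0.00150359  0.00027846]
knob mark dir 174.21634624310352 off axis [ 0.61203271 -0.14856659] [ 0.59393832 -0.14673385]
cap mark 168.66351997681764 [ 0.592437  -0.1463968] [ 0.57995386 -0.14389416]
```

Request:
{"fn": "arm_command", "kwargs": {"deltas": [[-1,[0,0,0.8],[0,0,0]],[-1,[0,0,0.8],[0,0,0]],[-1,[0.02,0.06,0.24],[0,0,0]],[-1,[0,0,0],[0,0,0]],[-1,[0,0,0],[0,0,0]],[-1,[0,0,0],[0,0,0]]]}}

```text
clock: 6.47
tool_pos: [0.6118, -0.1456, 0.1053]
tcp_rot: [0.001, 0.452, 0.892, 0.0]
contact_force: [0.4, 0.0, -2.8]
gripper_width: 0.0378
gripper_force: 41.1
```

```bash
python3 - <<'E'
from h import *
s=sensors.state();print(s['clock'],s['tool_pos'],s['contact_force'],s['tcp_rot'])
im=optics.get_image('wrist');cv2.imwrite('pics/w3raw.png',im);sd=optics.get_image('side');cv2.imwrite('pics/s3raw.png',sd)
a=cv2.resize(im[120:330,170:370],(500,525),interpolation=cv2.INTER_CUBIC)
u=proj('side',[[.611,-.147,.07]])[0].astype(int);print(u)
b=cv2.resize(sd[u[1]-60:u[1]+45,u[0]-30:u[0]+30],(300,525),interpolation=cv2.INTER_CUBIC)
cv2.imwrite('pics/m3.png',np.hstack([a,b]))
E
```

```text
6.4667 [ 0.61175803 -0.14563988  0.10531358] [ 0.41509399  0.04465591 -2.81334824] [1.07442972e-03 4.51694397e-01 8.92172078e-01 1.79483889e-05]
[275 145]
```

View pics/m3.png

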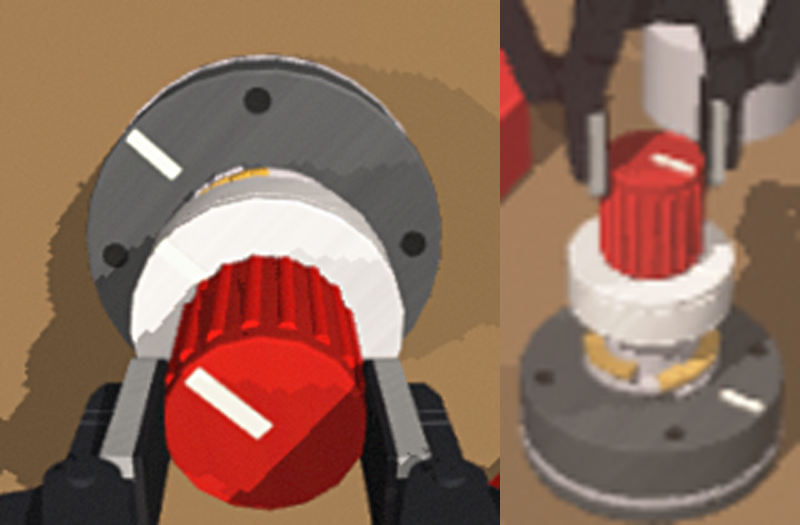

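```bash
python3 - <<'E'
from h import *
from scipy.optimize import least_squares
U=lambda x,y:(170+(x+.5)/2.5-.5,120+(y+.5)/2.5-.5)
tz=.1053
def fit(px,z,r):
    P=np.array([wback(U(*p),z)[:2] for p in px])
    for rr in(r,None):
        f=lambda x:np.linalg.norm(P-x[:2],axis=1)-(x[2] if rr is None else rr)
        o=least_squares(f,[.612,-.146,r]);print(z,o.x.round(4),(f(o.x)*1000).round(1))
fit([(88,225),(94,195),(109,163),(403,128),(421,156),(436,190),(441,222)],.04,.055)
fit([(132,300),(145,262),(175,228),(215,206),(265,198),(310,203),(350,222),(380,250),(400,290)],tz-.009,.033)
fit([(170,425),(180,455),(205,485),(235,502),(265,508),(300,502),(330,482),(352,455),(362,425)],tz+.035,.02)
def m(a,b,z,c):
    a,b=wback(U(*a),z),wback(U(*b),z);print('dir',np.degrees(np.arctan2(*(b-a)[[1,0]])).round(1),'mid',((a+b)/2)[:2].round(4))
m((178,175),(130,134),.04,0);m((203,281),(165,243),tz-.009,0);m((265,431),(192,375),tz+.035,0)
h=[.6115,-.147]
for z,r,l in((.04,.055,(520,782)),(tz-.009,.033,(568,735)),(tz+.035,.02,(601,704))):
    q=proj('side',circ(h,z,r));print('side',z,((q[:,0].min(),q[:,0].max())-np.array([245,245])+.5)*5-.5+500,l)
    q=proj('side',circ(h,z,r));print('  y',((q[:,1].min(),q[:,1].max())-np.array([85,85])+.5)*5)
K,o,r=cam('side');print('side right axis',r[:,0].round(2),r[:,1].round(2))
E
```

```text
0.04 [ 0.6136 -0.1472  0.055 ] [ 0.  -0.  -0.5  0.7 -0.  -0.2 -0.8]
0.04 [ 0.6127 -0.1461  0.0543] [ 0.4  0.1 -0.6  0.4 -0.1  0.  -0.3]
0.09630000000000001 [ 0.6133 -0.1467  0.033 ] [-0.1  0.2  0.1 -0.  -0.3 -0.   0.   0.1  0.1]
0.09630000000000001 [ 0.6134 -0.1468  0.0332] [-0.2  0.2  0.1  0.  -0.3  0.   0.   0.1 -0. ]
0.1403 [ 0.6121 -0.1455  0.02  ] [-1.7 -1.4 -0.5  0.5  1.1  0.7 -0.6 -1.4 -1.6]
0.1403 [ 0.6136 -0.1476  0.018 ] [ 0.4 -0.4 -0.4  0.1  0.5  0.3 -0.5 -0.4  0.3]
dir 174.2 mid [ 0.569  -0.1421]
dir 168.6 mid [ 0.5876 -0.1441]
dir 174.2 mid [ 0.6043 -0.1466]
side 0.04 [518.54261204 783.51615484] (520, 782)
  y [285.47147881 451.31280452]
side 0.09630000000000001 [569.18357728 735.44963717] (568, 735)
  y [205.22477183 303.10975088]
side 0.1403 [601.08150273 705.62089868] (601, 704)
  y [129.1803743 187.4450613]
side right axis [-0.9  -0.44  0.01] [-0.32  0.63 -0.71]
```

Request:
{"fn": "arm_command", "kwargs": {"deltas": [[-1,[0,0,0.1],[0,0,0]],[-1,[0,0,0.1],[0,0,0]],[-1,[0,0,0.1],[0,0,0]],[-1,[0,0,0.1],[0,0,0]],[-1,[0,0,0.1],[0,0,0]],[-1,[0,0,0.04],[0,0,0]],[-1,[0,0,0.04],[0,0,0]],[-1,[0,0,0],[0,0,0]]]}}

```text
clock: 7.23
tool_pos: [0.6111, -0.1454, 0.0893]
tcp_rot: [-0.0, 0.452, 0.892, -0.0]
contact_force: [-0.5, 0.2, -3.1]
gripper_width: 0.0378
gripper_force: 41.1
```

Request:
{"fn": "arm_command", "kwargs": {"deltas": [[-1,[0,0,0.02],[0,0,0]],[-1,[0,0,0.02],[0,0,0]],[-1,[0,0,0.02],[0,0,0]],[-1,[0,0,0.02],[0,0,0]]]}}

```text
clock: 7.57
tool_pos: [0.6111, -0.1455, 0.0875]
tcp_rot: [0.0, 0.452, 0.892, -0.0]
contact_force: [0.2, -1.2, -3.1]
gripper_width: 0.0381
gripper_force: 41.1
```

Request:
{"fn": "arm_command", "kwargs": {"deltas": [[-1,[0,0,0.02],[0,0,0]],[-1,[0,0,0.02],[0,0,0]],[-1,[0,0,0.02],[0,0,0]],[-1,[0,0,0],[0,0,0]]]}}

```text
clock: 7.9
tool_pos: [0.611, -0.1454, 0.0859]
tcp_rot: [-0.0, 0.452, 0.892, 0.0]
contact_force: [0.1, 0.9, -3.2]
gripper_width: 0.0383
gripper_force: 41.1
```

Request:
{"fn": "arm_command", "kwargs": {"deltas": [[-1,[0,0,0.02],[0,0,0]],[-1,[0,0,0.02],[0,0,0]],[-1,[0,0,0],[0,0,0]]]}}

```text
clock: 8.15
tool_pos: [0.6111, -0.1454, 0.0849]
tcp_rot: [-0.0, 0.452, 0.892, -0.0]
contact_force: [-1.0, 0.5, -3.6]
gripper_width: 0.0378
gripper_force: 41.1
```

Request:
{"fn": "arm_command", "kwargs": {"deltas": [[-1,[0,0,0.02],[0,0,0]],[-1,[0,0,0.02],[0,0,0]],[-1,[0,0,0],[0,0,0]]]}}

```text
clock: 8.4
tool_pos: [0.6111, -0.1454, 0.0839]
tcp_rot: [-0.0, 0.452, 0.892, -0.0]
contact_force: [0.7, -0.2, -2.8]
gripper_width: 0.0379
gripper_force: 41.1
```

Request:
{"fn": "arm_command", "kwargs": {"deltas": [[-1,[0,0,0.02],[0,0,0]],[-1,[0,0,0.02],[0,0,0]],[-1,[0,0,0],[0,0,0]]]}}

```text
clock: 8.65
tool_pos: [0.6112, -0.1455, 0.0834]
tcp_rot: [0.0, 0.452, 0.892, -0.0]
contact_force: [-0.7, 0.8, -0.8]
gripper_width: 0.0383
gripper_force: 41.5
```

Request:
{"fn": "arm_command", "kwargs": {"deltas": [[-1,[0,0,0.02],[0,0,0]],[-1,[0,0,0],[0,0,0]]]}}

```text
clock: 8.82
tool_pos: [0.6113, -0.1455, 0.0833]
tcp_rot: [0.001, 0.452, 0.892, -0.0]
contact_force: [-1.7, 1.3, 3.5]
gripper_width: 0.0383
gripper_force: 41.9
```

Request:
{"fn": "arm_command", "kwargs": {"deltas": [[-1,[0,0,0.02],[0,0,0]],[-1,[0,0,0],[0,0,0]],[-1,[0,0,0],[0,0,0]],[-1,[0,0,0],[0,0,0]]]}}

```text
clock: 9.15
tool_pos: [0.6114, -0.1456, 0.0832]
tcp_rot: [0.001, 0.452, 0.892, -0.0]
contact_force: [-2.6, -0.2, 7.9]
gripper_width: 0.0379
gripper_force: 42.3
```

Request:
{"fn": "arm_command", "kwargs": {"deltas": [[-1,[0,0,-0.004],[0,0,-0.4]],[-1,[0,0,-0.004],[0,0,-0.4]],[-1,[0,0,-0.004],[0,0,-0.4]],[-1,[0,0,-0.004],[0,0,-0.4]],[-1,[0,0,-0.004],[0,0,-0.4]],[-1,[0,0,0],[0,0,0]]]}}

```text
clock: 9.65
tool_pos: [0.6107, -0.1463, 0.0836]
tcp_rot: [0.0, 0.372, 0.928, -0.001]
contact_force: [-5.8, -1.7, 8.3]
gripper_width: 0.0379
gripper_force: 42.2
```

```bash
python3 - <<'E'
from h import *
s=sensors.state();print(s['tool_pos'],s['contact_force'],s['ft_torque'],s['joint_pos'][5],s['tcp_rot'])
im=optics.get_image('wrist')
cv2.imwrite('pics/w4.png',cv2.resize(im[120:330,170:390],(550,525),interpolation=cv2.INTER_CUBIC))
E
```

```text
[ 0.61073853 -0.14627035  0.08363025] [-5.83914741 -1.70363332  8.32747205] [-0.49943975  1.12357079 -0.07556186] -1.2309750371322568 [ 2.67325015e-04  3.71746135e-01  9.28333979e-01 -8.73618558e-04]
```

View pics/w4.png

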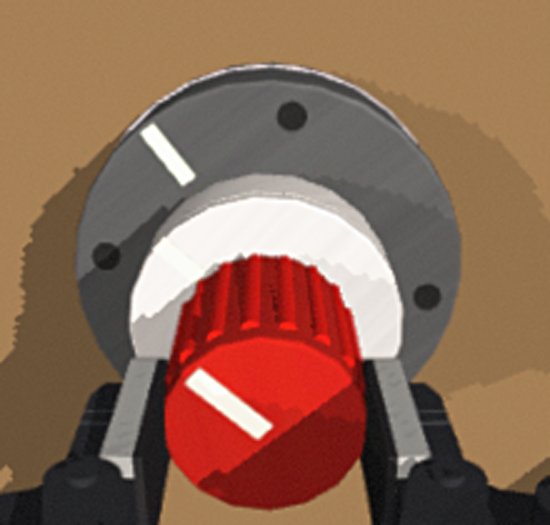

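Request:
{"fn": "arm_command", "kwargs": {"deltas": [[-1,[0.008,-0.02,0],[0,0,0]],[-1,[0,-0.0024,-0.004],[0,0,-0.4]],[-1,[0,-0.0024,-0.004],[0,0,-0.4]],[-1,[0,-0.0024,-0.004],[0,0,-0.4]],[-1,[0,0,0],[0,0,0]]]}}

```text
clock: 10.12
tool_pos: [0.6104, -0.1467, 0.084]
tcp_rot: [0.001, 0.323, 0.947, -0.001]
contact_force: [-4.4, -2.1, 8.2]
gripper_width: 0.038
gripper_force: 42.2
```

Request:
{"fn": "arm_command", "kwargs": {"deltas": [[-1,[0,-0.0024,-0.004],[0,0,-0.4]],[-1,[0,-0.0024,-0.004],[0,0,-0.4]],[-1,[0,0,0],[0,0,0]]]}}

```text
clock: 10.37
tool_pos: [0.6104, -0.1468, 0.0842]
tcp_rot: [0.001, 0.289, 0.957, -0.001]
contact_force: [-4.0, -1.0, 8.0]
gripper_width: 0.0381
gripper_force: 42.2
```

Request:
{"fn": "arm_command", "kwargs": {"deltas": [[-1,[0,-0.0024,-0.004],[0,0,-0.4]],[-1,[0,-0.0024,-0.004],[0,0,-0.4]],[-1,[0,0,0],[0,0,0]]]}}

```text
clock: 10.62
tool_pos: [0.6104, -0.1469, 0.0844]
tcp_rot: [0.001, 0.256, 0.967, -0.001]
contact_force: [-3.2, -1.5, 7.8]
gripper_width: 0.038
gripper_force: 42.1
```

Request:
{"fn": "arm_command", "kwargs": {"deltas": [[-1,[0,-0.0024,-0.004],[0,0,-0.4]],[-1,[0,-0.0024,-0.004],[0,0,-0.4]],[-1,[0,0,0],[0,0,0]]]}}

```text
clock: 10.87
tool_pos: [0.6104, -0.1471, 0.0846]
tcp_rot: [0.001, 0.222, 0.975, -0.001]
contact_force: [-3.4, -1.7, 7.8]
gripper_width: 0.038
gripper_force: 42.1
```

Request:
{"fn": "arm_command", "kwargs": {"deltas": [[-1,[0,-0.0024,-0.004],[0,0,-0.4]],[-1,[0,-0.0024,-0.004],[0,0,-0.4]],[-1,[0,0,0],[0,0,0]]]}}

```text
clock: 11.12
tool_pos: [0.6105, -0.1473, 0.0848]
tcp_rot: [0.001, 0.188, 0.982, -0.001]
contact_force: [-2.4, -2.0, 6.7]
gripper_width: 0.0379
gripper_force: 42.1
```

Request:
{"fn": "arm_command", "kwargs": {"deltas": [[-1,[0,-0.0024,-0.004],[0,0,-0.4]],[-1,[0,-0.0024,-0.004],[0,0,-0.4]],[-1,[0,0,0],[0,0,0]]]}}

```text
clock: 11.37
tool_pos: [0.6105, -0.1474, 0.085]
tcp_rot: [0.001, 0.153, 0.988, -0.001]
contact_force: [-2.9, -3.5, 7.3]
gripper_width: 0.0382
gripper_force: 42.1
```

Request:
{"fn": "arm_command", "kwargs": {"deltas": [[-1,[0,-0.0024,-0.004],[0,0,-0.4]],[-1,[0,-0.0024,-0.004],[0,0,-0.4]],[-1,[0,0,0],[0,0,0]]]}}

```text
clock: 11.62
tool_pos: [0.6105, -0.1475, 0.0852]
tcp_rot: [0.001, 0.119, 0.993, -0.001]
contact_force: [-3.6, -2.5, 7.0]
gripper_width: 0.0377
gripper_force: 42.1
```

Request:
{"fn": "arm_command", "kwargs": {"deltas": [[-1,[0,-0.0024,-0.004],[0,0,-0.4]],[-1,[0,-0.0024,-0.004],[0,0,-0.4]],[-1,[0,0,0],[0,0,0]]]}}

```text
clock: 11.87
tool_pos: [0.6106, -0.1476, 0.0854]
tcp_rot: [0.001, 0.084, 0.996, -0.001]
contact_force: [-1.5, -2.5, 6.4]
gripper_width: 0.0379
gripper_force: 42.0
```

Request:
{"fn": "arm_command", "kwargs": {"deltas": [[-1,[0,-0.0024,-0.004],[0,0,-0.4]],[-1,[0,-0.0024,-0.004],[0,0,-0.4]],[-1,[0,0,0],[0,0,0]]]}}

```text
clock: 12.12
tool_pos: [0.6105, -0.1477, 0.0854]
tcp_rot: [0.001, 0.049, 0.999, -0.001]
contact_force: [-1.7, -2.9, 5.8]
gripper_width: 0.0379
gripper_force: 42.0
```

Request:
{"fn": "arm_command", "kwargs": {"deltas": [[-1,[0,-0.0024,-0.002],[0,0,-0.4]],[-1,[0,-0.0024,-0.002],[0,0,-0.4]],[-1,[0,0,0],[0,0,0]]]}}

```text
clock: 12.37
tool_pos: [0.6102, -0.1471, 0.0845]
tcp_rot: [0.0, 0.015, 1.0, -0.0]
contact_force: [0.1, -0.6, -2.9]
gripper_width: 0.038
gripper_force: 41.2
```

Request:
{"fn": "arm_command", "kwargs": {"deltas": [[-1,[0,0,0.04],[0,0,0]],[-1,[0,0,0.04],[0,0,0]],[-1,[0,0,0],[0,0,0]]]}}

```text
clock: 12.62
tool_pos: [0.6102, -0.1467, 0.0822]
tcp_rot: [-0.0, 0.015, 1.0, 0.0]
contact_force: [0.6, -1.4, -0.9]
gripper_width: 0.0378
gripper_force: 41.5
```

Request:
{"fn": "arm_command", "kwargs": {"deltas": [[-1,[0,0,0.04],[0,0,0]],[-1,[0,0,0.04],[0,0,0]],[-1,[0,0,0],[0,0,0]]]}}

```text
clock: 12.87
tool_pos: [0.6096, -0.1464, 0.0797]
tcp_rot: [-0.001, 0.015, 1.0, 0.001]
contact_force: [0.7, 0.5, -3.7]
gripper_width: 0.0384
gripper_force: 41.2
```

Request:
{"fn": "arm_command", "kwargs": {"deltas": [[-1,[0,0,0.02],[0,0,0]],[-1,[0,0,0.02],[0,0,0]],[-1,[0,0,0],[0,0,0]]]}}

```text
clock: 13.12
tool_pos: [0.61, -0.1466, 0.0794]
tcp_rot: [-0.0, 0.015, 1.0, 0.0]
contact_force: [-0.6, 0.1, -1.7]
gripper_width: 0.0379
gripper_force: 41.2
```

Request:
{"fn": "arm_command", "kwargs": {"deltas": [[-1,[0,0,0.02],[0,0,0]],[-1,[0,0,0],[0,0,0]]]}}

```text
clock: 13.28
tool_pos: [0.6101, -0.1467, 0.0793]
tcp_rot: [0.0, 0.015, 1.0, 0.0]
contact_force: [-1.4, 1.7, -0.1]
gripper_width: 0.0382
gripper_force: 41.6
```

Request:
{"fn": "arm_command", "kwargs": {"deltas": [[-1,[0,0,0.012],[0,0,0]],[-1,[0,0.0024,0.004],[0,0,0.4]],[-1,[0,0.0024,0.004],[0,0,0.4]],[-1,[0,0.0024,0.004],[0,0,0.4]],[-1,[0,0.0024,0.004],[0,0,0.4]],[-1,[0,0,0],[0,0,0]]]}}

```text
clock: 13.78
tool_pos: [0.611, -0.1473, 0.079]
tcp_rot: [0.001, 0.085, 0.996, -0.001]
contact_force: [1.2, -1.5, 2.8]
gripper_width: 0.0378
gripper_force: 41.7
```

```bash
python3 -c "
from rig import sensors as s
s=s.state();print(s['tool_pos'],s['contact_force'],s['ft_torque'])"
```

```text
[ 0.61100793 -0.14730926  0.07900108] [ 1.24873047 -1.51132952  2.82672574] [-0.48809648 -0.2329313   0.04727382]
```

Request:
{"fn": "arm_command", "kwargs": {"deltas": [[-1,[0,0.0024,0.005],[0,0,0.4]],[-1,[0,0.0024,0.005],[0,0,0.4]],[-1,[0,0.0024,0.005],[0,0,0.4]],[-1,[0,0.0024,0.005],[0,0,0.4]],[-1,[0,0.0024,0.005],[0,0,0.4]],[-1,[0,0,0],[0,0,0]]]}}

```text
clock: 14.28
tool_pos: [0.611, -0.1471, 0.0785]
tcp_rot: [0.001, 0.171, 0.985, -0.001]
contact_force: [1.3, -2.1, 3.8]
gripper_width: 0.0379
gripper_force: 41.8
```

Request:
{"fn": "arm_command", "kwargs": {"deltas": [[-1,[0,0.0024,0.005],[0,0,0.4]],[-1,[0,0.0024,0.005],[0,0,0.4]],[-1,[0,0.0024,0.005],[0,0,0.4]],[-1,[0,0.0024,0.005],[0,0,0.4]],[-1,[0,0.0024,0.005],[0,0,0.4]],[-1,[0,0,0],[0,0,0]]]}}

```text
clock: 14.78
tool_pos: [0.6111, -0.1468, 0.078]
tcp_rot: [0.001, 0.256, 0.967, -0.001]
contact_force: [1.3, -3.6, 5.2]
gripper_width: 0.0382
gripper_force: 41.9
```

```bash
python3 -c "
from rig import sensors as s
s=s.state();print(s['tool_pos'],s['contact_force'],s['ft_torque'])"
```

```text
[ 0.61109038 -0.1468487   0.07799366] [ 1.28417867 -3.6099738   5.20146788] [-0.69215075 -0.07114748  0.03836503]
```

Request:
{"fn": "arm_command", "kwargs": {"deltas": [[-1,[0,0.0024,0.004],[0,0,0.4]],[-1,[0,0.0024,0.004],[0,0,0.4]],[-1,[0,0.0024,0.004],[0,0,0.4]],[-1,[0,0.0024,0.004],[0,0,0.4]],[-1,[0,0.0024,0.004],[0,0,0.4]],[-1,[0,0,0],[0,0,0]]]}}

```text
clock: 15.28
tool_pos: [0.6111, -0.1467, 0.0775]
tcp_rot: [0.001, 0.34, 0.941, -0.001]
contact_force: [0.0, -3.7, 3.7]
gripper_width: 0.0381
gripper_force: 41.9
```

Request:
{"fn": "arm_command", "kwargs": {"deltas": [[-1,[0,0.0024,0.004],[0,0,0.4]],[-1,[0,0.0024,0.004],[0,0,0.4]],[-1,[0,0.0024,0.004],[0,0,0.4]],[-1,[0,0.0024,0.004],[0,0,0.4]],[-1,[0,0,0],[0,0,0]]]}}

```text
clock: 15.7
tool_pos: [0.6111, -0.1465, 0.077]
tcp_rot: [0.001, 0.404, 0.915, -0.001]
contact_force: [0.0, -3.3, 5.1]
gripper_width: 0.0382
gripper_force: 42.0
```

```bash
python3 -c "
from rig import sensors as s
s=s.state();print(s['tool_pos'],s['contact_force'],s['ft_torque'])"
```

```text
[ 0.61107843 -0.14651915  0.07704815] [ 0.02355608 -3.27743915  5.1155367 ] [-0.78070647  0.17169096  0.06015857]
```

Request:
{"fn": "arm_command", "kwargs": {"deltas": [[-1,[0,0.0024,0.004],[0,0,0.4]],[-1,[0,0.0024,0.004],[0,0,0.4]],[-1,[0,0,0],[0,0,0]]]}}

```text
clock: 15.95
tool_pos: [0.6111, -0.1465, 0.0768]
tcp_rot: [0.001, 0.436, 0.9, -0.001]
contact_force: [0.4, -2.6, 5.3]
gripper_width: 0.0384
gripper_force: 42.0
```

```bash
python3 -c "
from rig import sensors as s
s=s.state();print(s['tool_pos'],s['contact_force'],s['ft_torque'])"
```

```text
[ 0.6110999  -0.14649169  0.07683037] [ 0.410742   -2.63844132  5.32438172] [-0.77908459  0.27260786  0.07741303]
```

Request:
{"fn": "arm_command", "kwargs": {"deltas": [[-1,[0,0.0024,0.004],[0,0,0.4]],[-1,[0,0.0024,0.004],[0,0,0.4]],[-1,[0,0,0],[0,0,0]]]}}

```text
clock: 16.2
tool_pos: [0.6111, -0.1466, 0.0768]
tcp_rot: [0.001, 0.467, 0.884, -0.001]
contact_force: [-1.4, -4.2, 7.5]
gripper_width: 0.0382
gripper_force: 42.1
```

```bash
python3 -c "
from rig import sensors as s
s=s.state();print(s['tool_pos'],s['contact_force'],s['ft_torque'])"
```

```text
[ 0.61108705 -0.14658005  0.07677228] [-1.39349087 -4.23700222  7.46050708] [-0.84300405  0.39366574  0.04768803]
```

Request:
{"fn": "arm_command", "kwargs": {"deltas": [[-1,[0,0,-0.02],[0,0,0]],[0.2,[0,0,0],[0,0,0]],[0.5,[0,0,0],[0,0,0]],[1,[0,0,0],[0,0,0]],[1,[0,0,0],[0,0,0]],[1,[0,0,0],[0,0,0]],[1,[0,0,0],[0,0,0]],[1,[0,0,0],[0,0,0]],[1,[0,0,0],[0,0,0]],[1,[0,0,-0.3],[0,0,0]],[1,[0,0,-0.6],[0,0,0]],[1,[0,0,-1],[0,0,0]],[1,[0,0,-1],[0,0,0]],[1,[0,0,-1],[0,0,0]],[1,[0,0,-1],[0,0,0]],[1,[0,0,0],[0,0,0]],[1,[0,0,0],[0,0,0]]]}}

```text
clock: 17.62
tool_pos: [0.6112, -0.1455, 0.2005]
tcp_rot: [0.002, 0.467, 0.884, 0.0]
contact_force: [-0.1, 0.3, -0.5]
gripper_width: 0.0858
gripper_force: 0.0
```

```bash
python3 - <<'E'
from h import *
s=sensors.state();print(s['tool_pos'],s['contact_force'])
im=optics.get_image('wrist');sd=optics.get_image('side')
h=(.6115,-.147)
for z,r in((.04,.055),(.0679,.033),(.1119,.02)):
    cv2.polylines(sd,[(proj('side',circ(h,z,r))*16).astype(int)],True,(0,255,0),1,cv2.LINE_AA,4)
u=(275,150)
b=cv2.resize(sd[u[1]-60:u[1]+45,u[0]-35:u[0]+35],(350,525),interpolation=cv2.INTER_NEAREST)
cv2.imwrite('pics/m5.png',np.hstack([cv2.resize(im[60:330,150:382],(450,525)),b]))
E
```

```text
[ 0.61124393 -0.14553521  0.20052483] [-0.0598117   0.25106546 -0.45117562]
```

View pics/m5.png

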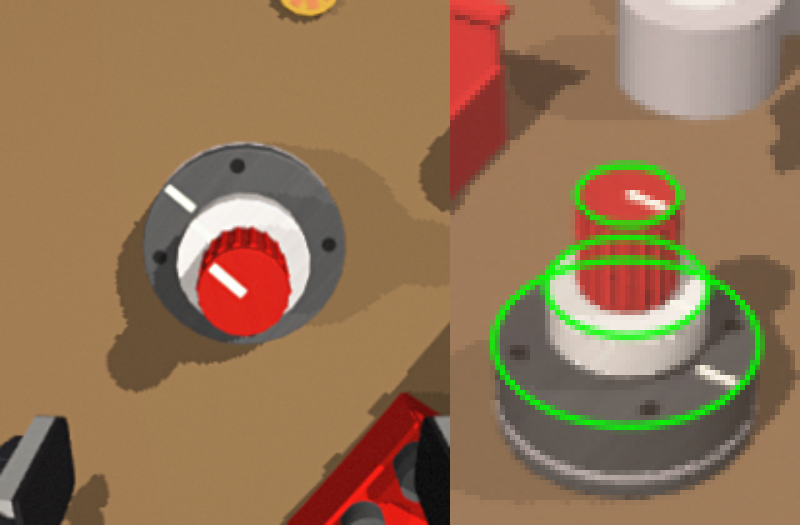

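```bash
python3 -c "
from rig import job_done;print(job_done())"
```

```text
the job is handed in; nothing more can be done
None
```

I set the cap on the neck with the marks in line, turned it back about 50° until it dropped, and screwed it forward about 54° until it went no lower. I then let go and handed the job in at about 18 s. By my reading of the arm position the knob ended about 50 mm above the drum, pressing forces stayed around 10 N, and the arm never went near the die, medal or punch; the hand-in gave no verdict.

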